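# Set the belt tension of the glass-grinding lathe

## Task

Set the belt tension on the little glass-grinding lathe: turn its tension knob (the black bar-shaped one standing on the lathe's deck) clockwise until the tip of the sprung steel arm points at the set mark, the small dark block on the gauge plate, then let go. Move the arm only by the knob, do not push on it, and leave the round speed dial on the blue control box alone.

Things in the scene. Friction and masses are not known exactly. Their poses are not given: they have to be found in the camera images.
- tension_knob: Black bar knob on the grey lathe's deck. Origin: on its vertical axis, at its underside, 76 mm above the table; x along the bar, z up. Disc 52 mm across, 8 mm high; on it the bar, 58 mm long, 16 wide (y), 8 to 50 mm above the origin. Nothing else within 75 mm. Light friction (0.1 N m), stays where left. The mark is 0.45 to 1.5 rad clockwise (from above) from the start, before the tight stop.
- tension_arm: Sprung flat steel arm 8 mm above the lathe's deck, 13 mm wide, 6 thick, with a brass roller. Origin: underside of its pointed TIP; x from the tip to the pivot 140 mm away (post with coil spring), z up. 1 rad of clockwise knob turn swings it 0.4 rad clockwise, moving the tip 56 mm along its arc, away from the knob, towards the stone wheel.
- set_mark: Set mark: dark steel block fixed on the aluminium gauge plate on the deck's robot side, 18 mm long, 10 wide, 16 high, its nose towards the arm. Origin: underside, 1 mm inside the nose end; x to the lathe's far side, z up, y along the plate, the way the tip goes when tightening. The tip is at the mark when its offset along this y is zero. There the gap from tip to nose is 4 to 8 mm.
- speed_dial_line (a point): Bystander, not to be turned: end of the white line on the round black speed dial (44 mm across, 20 high) on the blue control box (120 x 95 x 55 mm) to the right of the lathe, on the knob's side. The point is on the dial's top, 18 mm from its axis, 75 mm above the table. The dial's axis is at least 150 mm from the knob's.

How it is judged:
At the end, for the whole second after the job is handed in: The tip of the sprung arm stands at the set mark, within 10 mm to either side along the gauge plate, and is at rest (y of tension_arm in the frame of set_mark between -0.01 and 0.01 m and angular speed of tension_arm below 0.1 rad/s); the robot touches nothing.
It fails at once if the robot pushes on the sprung arm (over 2 N) (contact force between any of the fingers, the arm and tension_arm above 2 N).
It fails at once if the speed dial is turned or its box shifted (the end of its line moves more than 6 mm) (distance of speed_dial_line from where it was at the start of the episode above 0.006 m).
It also fails if it takes over 32 s, if anything falls off the work surface, if the arm or the gripper's body presses on something with over 40 N, if the wrist force passes 120 N, or if a joint passes its speed limit or range.

## Robot

A 6-joint arm with a two-finger parallel gripper is mounted at the origin on the work surface. World frame = base frame: x ahead of the robot, y to its left, z up, the work surface at z = 0. Lengths are in m, angles in rad, forces in N, time in s.
With the tool pointing down it reaches from about 0.225 to 0.875 m from the base axis. Payload 3.4 kg.
Tool frame: the origin (TCP) lies on the centre line of the jaws, within the pads' length; the fingertips stand 11 mm ahead of it and the grasp point (between the pads) lies 8 mm behind it; z points along the fingers, y is the line along which they close (so a half turn about z gives the same grasp; the last joint's range is limited). The gripper opens to 85 mm and grips with 20 to 120 N. Pads are 22 mm wide; open, the fingers measure 114 mm over their backs; the gripper's body (76 mm by 85 mm) begins 54 mm behind the grasp point. The pads swing forward as they close: fully open they stand 13 mm farther back than shut.
Start: joints at [-1.399, 0.276, 1.505, -0, 1.361, -0.121], TCP at [0.166, -0.551, 0.242] pointing down, gripper open.
Joint ranges: [-2.89, 2.89], [-0.75, 2.08], [0.22, 2.7], [-1.18, 4.32], [0.11, 2.71], [-2.7, 2.7]. Speed limits (rad/s): [2.57, 2.57, 3.14, 3.14, 3.14, 3.14].

## Interface

Orientations are given as a unit quaternion [w, x, y, z].
In Python, from rig import manip, eyes, job gives the robot as it stands.
- The arm moves only by the tool drive_tool, never from a script. Its argument "rows" is a list of rows, each a list of 3 entries, a list of its own where there are three numbers: the turn, a rotation vector about the world's x, y, z in rad, then the shift along the world's x, y, z in cm, then the finger opening in cm, from 0 to 8.54. A call has 1 to 8 rows; each row shifts and turns the commanded pose from where the row before left it; what a row does not reach is not made up. A row lasts 1/8 s, in which the tool goes at most 62.5 mm and 10.7 degrees, less where a joint would pass 70% of its speed; a pose out of reach is approached as far as the arm can. A call is refused whole if a number of a shift passes 6.25 or a number of a turn 0.188, either way. A call with a gripper value outside its range is refused whole. The fingers move at their own pace and stop on an object; "force" is the grip in N (left out, the last holds). Time passes only in rows, so rows that do not move let the fingers close. It gives the time, the measured TCP pose, the force, the opening and the grip force at its end, in the units of the state.
- manip.get_state(): the state, without advancing time (a new reading comes with each control period).
- eyes.get_image(name): name is "scene" or "top"; returns the picture (384x512x3 uint8, red, green, blue); there is no depth.
- eyes.get_calibration(name): a dict with "camera_matrix" (3x3 intrinsics, pixels), "view" (4x4, takes a point from world to camera coordinates). Camera axes: x right, y up, looking along -z (the intrinsics and any distortion apply to the point x, -y, -z); pixel columns grow to the right and rows downward; lengths in m; the calibration is good to about 2 mm. A picture is of the moment at which its call begins. get_calibration takes no time and is no camera call.
- job.sign_off(): hands the job in; it is judged then, once.
The state is a dict: "clock": time; "qpos": joint angles; "qd": joint speeds; "effort": joint torques, N m; "position": TCP position; "ee_rot": TCP orientation; "contact_force": force on the tool from outside, world axes, zero at the start; "moment": the same for the moment, N m; "width": finger opening in m; "gripper_force": force on a finger pad.
Only numpy, scipy, OpenCV 4.12 (cv2) and the standard library are available. Lean on these libraries where they do the work, as an engineer would, in place of code of your own. Each camera call takes 0.05 s, during which the arm holds its last target. There are 200 camera calls.

## Working session

There is one attempt and no reset: what is moved stays moved. The work goes in short steps, Python scripts to look and compute and a tool call to move; the robot and the scene stay as the last step left them, time stands still between calls to the robot, and variables do not carry over. Pictures are saved under pics/ and viewed, at most 10 in all, crops included, and the job is handed in when it is done.

Besides the shell and the picture viewer there is one more tool, called after "Request:" as name(argument=value, ...), one argument or row to a line, values as JSON. drive_tool: Moves the arm, as the interface text tells. Its arguments: {"type":"object","properties":{"rows":{"type":"array"},"force":{"type":"number"}},"required":["rows"]}

```bash
mkdir -p pics; cat > h.py <<'E'
import numpy as np, cv2
from rig import manip, eyes, job
def proj(n,p):
    c=eyes.get_calibration(n);K=np.array(c["camera_matrix"]);V=np.array(c["view"])
    q=V@np.r_[p,1];q=K@np.array([q[0],-q[1],-q[2]]);return q[:2]/q[2]
def ray(n,uv,z):
    c=eyes.get_calibration(n);K=np.array(c["camera_matrix"]);V=np.array(c["view"])
    d=np.linalg.inv(K)@np.array([uv[0],uv[1],1.]);d=V[:3,:3].T@np.array([d[0],-d[1],-d[2]])
    o=-V[:3,:3].T@V[:3,3];return o+d*(z-o[2])/d[2]
def snap(n,f):
    im=eyes.get_image(n)[:,:,::-1].copy();cv2.imwrite(f"pics/{f}.png",im);return im
E
python3 - <<'E'
from h import *
for n in("top","scene"):
    print({k:v for k,v in eyes.get_calibration(n).items()})
    snap(n,n+"0")
print(manip.get_state())
E
```

```text
{'camera_matrix': array([[419.35142033,   0.        , 254.09847198],
       [  0.        , 419.35142033, 188.5639283 ],
       [  0.        ,   0.        ,   1.        ]]), 'view': array([[ 0.00432213, -0.99977365, -0.02083169, -0.03408456],
       [ 0.99293635,  0.00182066,  0.11863425, -0.55579266],
       [-0.11856947, -0.02119729,  0.99271947, -0.9715472 ],
       [ 0.        ,  0.        ,  0.        ,  1.        ]])}
{'camera_matrix': array([[368.91837414,   0.        , 258.01999212],
       [  0.        , 368.91837414, 185.1835726 ],
       [  0.        ,   0.        ,   1.        ]]), 'view': array([[-0.65222819,  0.7579923 , -0.00678678,  0.37937652],
       [-0.42632544, -0.35940699,  0.83010435,  0.109964  ],
       [ 0.62677349,  0.54431084,  0.55756677, -1.10346963],
       [ 0.        ,  0.        ,  0.        ,  1.        ]])}
{'clock': 0.1, 'qpos': array([-1.39901644e+00,  2.76526667e-01,  1.50600927e+00,  2.63773275e-05,
        1.36069919e+00, -1.20995858e-01]), 'qd': array([ 0.00068121, -0.00167239, -0.00346481,  0.0001542 , -0.00110962,
       -0.00049266]), 'effort': array([ 1.07447551e-03, -4.17699301e+01, -2.46404582e+01, -2.01407242e-04,
        5.71025404e-03,  7.70411447e-06]), 'position': array([ 0.16587925, -0.55008053,  0.24152801]), 'ee_rot': array([-8.21302748e-04,  9.89304485e-01,  1.45862818e-01, -7.95846574e-06]), 'contact_force': array([-0.17467604,  0.07766924, -0.88290456]), 'moment': array([ 0.06761974,  0.0143955 , -0.03861767]), 'gripper_force': 0.0, 'width': 0.08524204350775712}
```

View pics/top0.png

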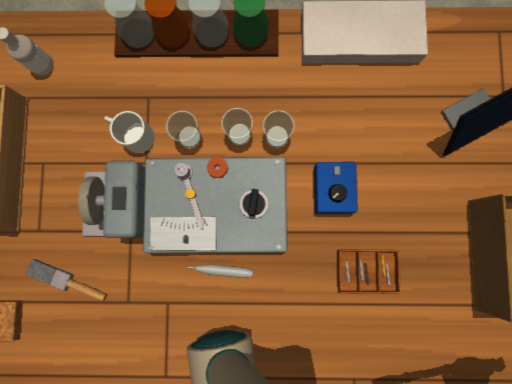

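View pics/scene0.png

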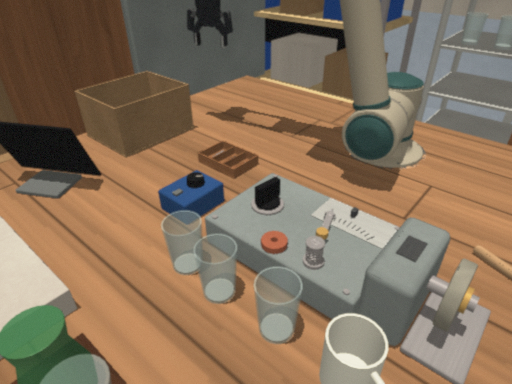

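The top view shows the knob near (254,203), the arm from its pivot at about (182,170) to its tip at about (203,228), and the mark near (186,240). The dial is at (338,193). I'll take an enlarged crop for detail.

```bash
python3 - <<'E'
from h import *
im=cv2.imread("pics/top0.png")
a=cv2.resize(im[155:255,145:275],None,fx=6,fy=6,interpolation=cv2.INTER_CUBIC);cv2.imwrite("pics/crop0.png",a)
g=im.max(2);m=np.zeros_like(g);m[180:225,232:275]=(g[180:225,232:275]<60)*255
n,l,s,c=cv2.connectedComponentsWithStats(m)
for i in range(1,n):
    if s[i,4]>20:
        pts=np.argwhere(l==i)[:,::-1].astype(np.float32);print(s[i],c[i],cv2.minAreaRect(pts), ray("top",c[i],.115))
m=np.zeros_like(g);m[225:255,150:216]=(g[225:255,150:216]<70)*255
n,l,s,c=cv2.connectedComponentsWithStats(m)
for i in range(1,n):print("mark",s[i],c[i],ray("top",c[i],.09))
E
```

```text
[243 189  21  28 382] [253.35078534 203.02879581] ((253.1351318359375, 202.6891632080078), (22.435792922973633, 21.040822982788086), 54.46232223510742) [ 0.51418794 -0.03262906  0.115     ]
mark [187 241   1   1   1] [187. 241.] [0.43094196 0.11565445 0.09      ]
```

View pics/crop0.png

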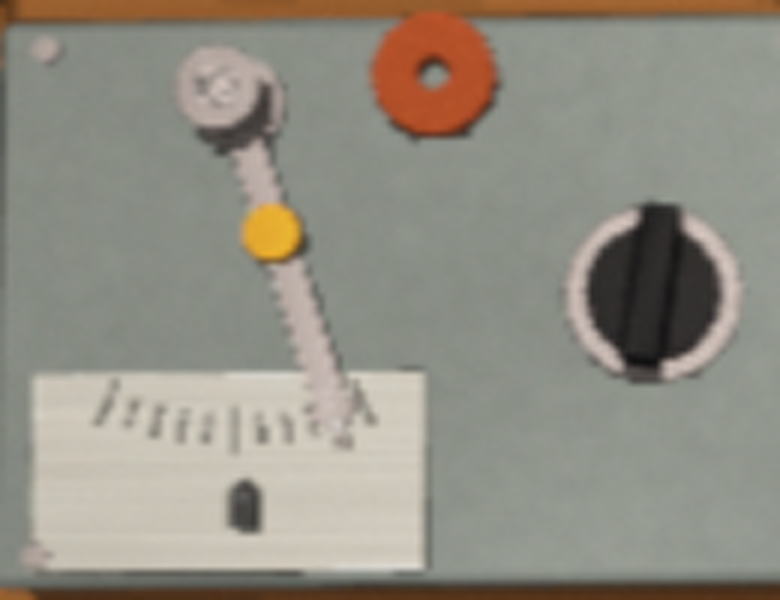

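The crop shows the bar top running from (660,205) to (642,360), the tip at about (343,440) and the mark nose at about (243,482), with a long scale line at x=235. From these I'll compute the geometry.

```bash
python3 - <<'E'
from h import *
f=lambda c,z:ray("top",(145+c[0]/6-.4,155+c[1]/6-.4),z)
a,b=f((660,205),.126),f((642,362),.126)
print("bar",a,b,(a+b)/2,np.linalg.norm(a-b),np.arctan2(*(a-b)[1::-1]))
print("disc",f((654,293),.080))
t=f((343,442),.087);p=f((268,92),.087);n=f((243,482),.094);nb=f((245,532),.094)
p2=f((218,88),.13);print("postTop?",p2)
print("tip",t,"piv",p,np.linalg.norm(t-p),"nose",n,np.linalg.norm(n-nb))
# plate edge direction
e1,e2=f((35,572),.077),f((422,570),.077);print("plate",e1,e2)
s=manip.get_state();print(s["position"])
E
```

```text
bar [ 0.54431407 -0.03545341  0.126     ] [ 0.48751884 -0.02922496  0.126     ] [ 0.51591646 -0.03233918  0.126     ] 0.05713572800214159 -0.1092286240882129
disc [ 0.51622813 -0.03239483  0.08      ]
postTop? [0.58637454 0.12535573 0.13      ]
tip [0.4594335  0.08359056 0.087     ] piv [0.5919968  0.11476473 0.087     ] 0.1361795084026245 nose [0.44434676 0.11949117 0.094     ] 0.01842753311227517
plate [0.41045471 0.2004859  0.077     ] [0.41191026 0.05437125 0.077     ]
[ 0.16587925 -0.55008053  0.24152801]
```

Request:
drive_tool(
  rows=[
    [[0,0,-0.03],[2.5,3.7,0],8.5],
    [[0,0,-0.03],[2.5,3.7,0],8.5],
    [[0,0,-0.03],[2.5,3.7,0],8.5],
    [[0,0,-0.03],[2.5,3.7,0],8.5],
    [[0,0,-0.03],[2.5,3.7,0],8.5],
    [[0,0,-0.03],[2.5,3.7,0],8.5],
    [[0,0,-0.03],[2.5,3.7,0],8.5],
    [[0,0,-0.03],[2.5,3.7,0],8.5],
  ],
  force=40,
)

```text
clock: 1.1
position: [0.3664, -0.2531, 0.2421]
ee_rot: [-0.0, 1.0, 0.026, -0.0]
contact_force: [1.1, 0.5, 0.2]
width: 0.0849
gripper_force: 0.0
```

Request:
drive_tool(
  rows=[
    [[0,0,-0.03],[2.5,3.7,0],8.5],
    [[0,0,-0.03],[2.5,3.7,0],8.5],
    [[0,0,-0.03],[2.5,3.7,0],8.5],
    [[0,0,-0.03],[2.5,3.7,0],8.5],
    [[0,0,-0.02],[2.5,3.7,0],8.5],
    [[0,0,-0.02],[2.5,3.7,0],8.5],
    [[0,0,0],[0,0,0],6],
    [[0,0,0],[0,0,0],6],
  ],
)

```text
clock: 2.1
position: [0.5153, -0.0327, 0.2419]
ee_rot: [0.0, 0.999, -0.053, -0.001]
contact_force: [-0.1, -0.0, 0.4]
width: 0.0599
gripper_force: 0.0
```

Request:
drive_tool(
  rows=[
    [[0,0,0],[0.1,0,-3],6],
    [[0,0,0],[0,0,-3],6],
    [[0,0,0],[0,0,-2.5],6],
    [[0,0,0],[0,0,-2],6],
    [[0,0,0],[0,0,-1.5],6],
    [[0,0,0],[0,0,-1],6],
    [[0,0,0],[0,0,-0.5],6],
    [[0,0,0],[0,0,0],6],
  ],
)

```text
clock: 3.1
position: [0.517, -0.0327, 0.1074]
ee_rot: [0.0, 0.999, -0.054, 0.0]
contact_force: [0.5, 0.7, 0.1]
width: 0.0601
gripper_force: 0.0
```

Request:
drive_tool(
  rows=[
    [[0,0,0],[0,0,0],3],
    [[0,0,0],[0,0,0],1],
    [[0,0,0],[0,0,0],1],
    [[0,0,0],[0,0,0],1],
    [[0,0,0],[0,0,0],1],
    [[0,0,0],[0,0,0],1],
  ],
)

```text
clock: 3.85
position: [0.5174, -0.031, 0.108]
ee_rot: [-0.001, 0.999, -0.054, 0.001]
contact_force: [0.2, 5.4, 2.8]
width: 0.0151
gripper_force: 40.1
```

Request:
drive_tool(
  rows=[
    [[0,0,-0.04],[0,0.15,0],1],
    [[0,0,-0.08],[0,0,0],1],
    [[0,0,-0.1],[0,0,0],1],
    [[0,0,-0.1],[0,0,0],1],
    [[0,0,-0.1],[0,0,0],1],
    [[0,0,-0.08],[0,0,0],1],
    [[0,0,0],[0,0,0],1],
    [[0,0,0],[0,0,0],1],
  ],
)

```text
clock: 4.85
position: [0.5168, -0.0322, 0.108]
ee_rot: [0.001, 0.955, -0.298, 0.0]
contact_force: [-2.7, -5.6, 4.8]
width: 0.0152
gripper_force: 40.6
```

```bash
python3 - <<'E'
from h import *
for n in("top","scene"):
    im=snap(n,n+"1")
    c=im[155:255,145:275] if n=="top" else im[170:290,200:400]
    cv2.imwrite(f"pics/c{n}1.png",cv2.resize(c,None,fx=6 if n=="top" else 4,fy=6 if n=="top" else 4,interpolation=cv2.INTER_CUBIC))
s=manip.get_state();print(s["position"],s["moment"],s["contact_force"],s["ee_rot"])
E
```

```text
[ 0.51680586 -0.03223826  0.10798992] [-0.77232209  0.44938379 -0.06667759] [-2.48618631 -5.44524098  5.09453868] [ 1.16935165e-03  9.54566735e-01 -2.97994775e-01  3.08745723e-04]
```

View pics/ctop1.png

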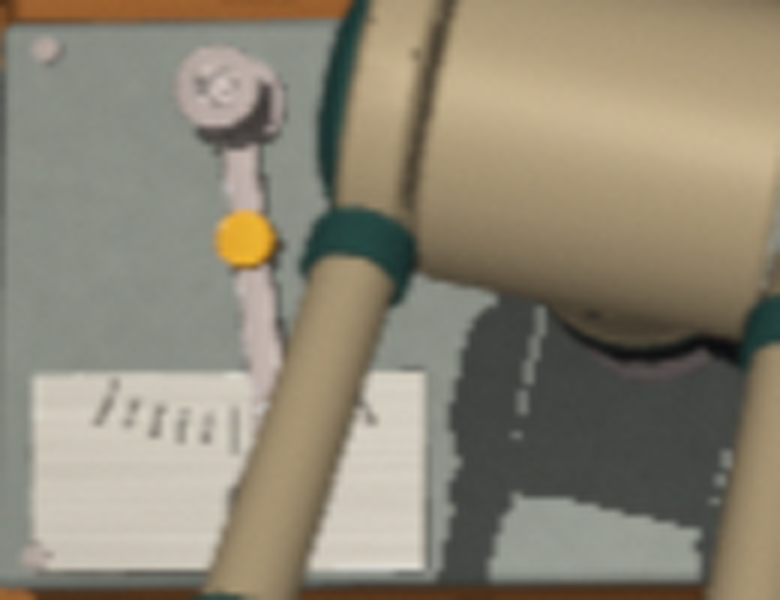

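The tip is hidden by the arm link, but the roller moved from (272,233) to (246,238), which is about 0.2 rad of arm swing as expected. About 8 mm of tip travel remains, or roughly 0.14 rad of knob turn.

Request:
drive_tool(
  rows=[
    [[0,0,-0.05],[0,0,0],1],
    [[0,0,-0.05],[0,0,0],1],
    [[0,0,-0.04],[0,0,0],1],
    [[0,0,0],[0,0,0],1],
    [[0,0,0],[0,0,0],1],
    [[0,0,0],[0,0,0],6],
    [[0,0,0],[0,0,0],6],
    [[0,0,0],[0,0,0],6],
  ],
)

```text
clock: 5.95
position: [0.517, -0.0307, 0.1072]
ee_rot: [-0.0, 0.931, -0.365, -0.0]
contact_force: [-0.3, 0.5, -0.7]
width: 0.06
gripper_force: 0.0
```

Request:
drive_tool(
  rows=[
    [[0,0,0],[0,0,1],6],
    [[0,0,0],[0,0,2.5],6],
    [[0,0,0],[0,0,4],6],
    [[0,0,0],[0,0,4],6],
    [[0,0,0],[0,-5,3],6],
    [[0,0,0],[0,-6,0],6],
    [[0,0,0],[0,-6,0],6],
    [[0,0,0],[0,0,0],6],
  ],
)

```text
clock: 6.95
position: [0.5171, -0.2052, 0.2528]
ee_rot: [0.001, 0.93, -0.367, 0.001]
contact_force: [-0.8, 1.3, 0.1]
width: 0.0602
gripper_force: 0.0
```

```bash
python3 - <<'E'
from h import *
im=snap("top","top2")
cv2.imwrite("pics/ctop2.png",cv2.resize(im[155:255,145:275],None,fx=6,fy=6,interpolation=cv2.INTER_CUBIC))
E
```

```text
(no output)
```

View pics/ctop2.png

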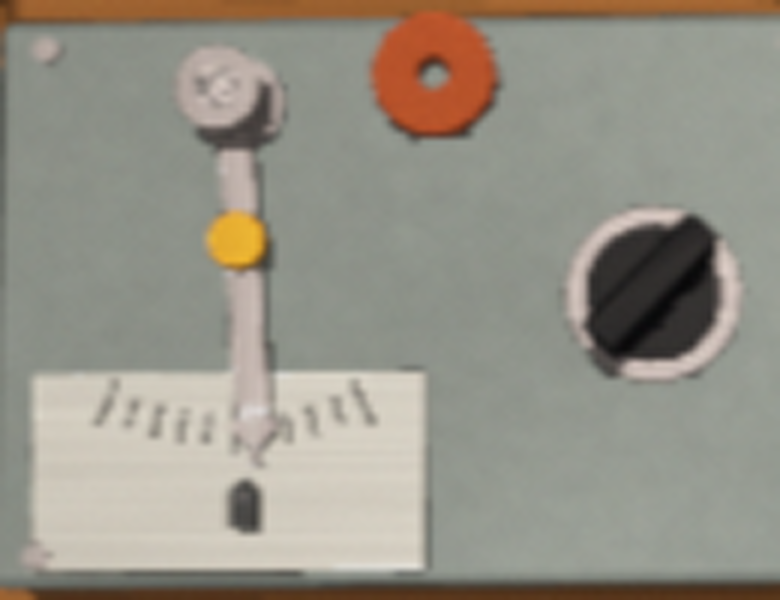

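The view is clear now: the tip is at about (256,458) and the mark nose at about (244,482). I'll measure the offset.

```bash
python3 - <<'E'
from h import *
f=lambda c,z:ray("top",(145+c[0]/6-.4,155+c[1]/6-.4),z)
print(f((256,458),.087),f((244,482),.094),f((236,430),.078))
a,b=f((700,222),.126),f((602,348),.126);print("bar",(a+b)/2,np.arctan2(*(a-b)[1::-1]))
E
```

```text
[0.45334797 0.11611843 0.087     ] [0.4443483  0.11911884 0.094     ] [0.46401491 0.12557718 0.078     ]
bar [ 0.51532941 -0.03237555  0.126     ] -0.6557832169986144
```

The tip is about 3 mm short of the mark, well inside the 10 mm tolerance. The robot is clear and the dial was not touched.

```bash
python3 -c "
from rig import job
print(job.sign_off())"
```

```text
the job is handed in; nothing more can be done
None
```

I turned the tension knob clockwise until the arm's tip stood about 3 mm short of the set mark (limit 10 mm), released it, backed the robot clear and handed the job in; the hand-in gave no verdict.

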